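Set the trip dial to the green mark

TASK

Set the trip pointer of the overload unit to the green mark: press the black knob gently down until its clutch takes hold of the pointer ring, turn it while keeping it pressed until the red pointer on the far rim stands in line with the middle of the green post, then let go so that the knob springs up free. Use only a light, steady pressure so as not to overload the clutch, never touch the pointer or its ring directly, and leave the things standing round the unit where they are.

Things in the scene. Friction and masses are not known exactly. Their poses are not given: they have to be found in the camera images.
- trip_unit: low grey instrument case, 200 x 200 x 50 mm, fixed to the bench, with a round aluminium scale plate on top. Origin: centre of its underside, on the bench; the vertical dial axis goes through it. x: to its far side, where the scale and the three coloured posts are; z up.
- knob: round black fluted push-and-turn knob on the dial axis: grip 44 mm across, 34 mm tall, on a flange 88 mm across, 5 mm thick. Origin: on the axis half-way up the grip, 17 mm below the knob's top and 17 mm above the flange's upper face; z up. At rest the origin is 87 mm over the bench. Turns endlessly on its own; its angle does not tell where the pointer is. 30 N of grip holds it.
- clutch (a point): centre of the knob flange's underside, 22 mm below the knob's origin. Pressed down 1 to 7 mm (liner wear, differs each time: feel for it) against a 2 to 4 N spring, clutch pads here land on the ring's liner; then force climbs steeply (6 N per mm or more). The ring follows while the clutch force (press less spring) exceeds 5 N, else the knob slips. 7 to 12 N is good; over 16 N damages it. Released, it springs up.
- ring: dark steel pointer ring, 140 mm across, 6 mm thick, with a cork liner in its middle, under the knob's flange, its top 61 mm over the bench. It turns stiffly (0.12 N m) about the dial axis and stays where it is left. Origin: on the dial axis at the ring's underside, 55 mm over the bench; x points from the axis to the red pointer, z up. It can turn 1.4 rad to either side of the unit's x axis.
- pointer (a point): middle of the top edge of the upright red pointer fin (12 mm long, 4 mm wide) on the ring's rim, 67 mm from the dial axis, 74 mm over the bench. At the start it stands 0.8 to 1.05 rad clockwise (seen from above) of the unit's x axis.
- mark_green: fixed green plastic post, 10 mm across and 26 mm tall, on the far side of the scale, 86 mm from the dial axis. Origin: on the post's axis at its foot, 50 mm over the bench. The pointer is to stand at this one. The three posts stand at -0.45, 0 and +0.45 rad round the dial axis from the unit's x axis, in any order.
- mark_yellow: fixed yellow plastic post, 10 mm across and 26 mm tall, on the far side of the scale, 86 mm from the dial axis. Origin: on the post's axis at its foot, 50 mm over the bench. Not the one wanted.
- mark_blue: fixed blue plastic post, 10 mm across and 26 mm tall, on the far side of the scale, 86 mm from the dial axis. Origin: on the post's axis at its foot, 50 mm over the bench. Not the one wanted.
- heatsink: small black finned heat sink, 24 x 24 x 14 mm, loose, standing on the bench beside the unit; leave it alone. Origin: centre of its underside.
- tape: small roll of blue tape, 48 mm across, 12 mm tall, lying loose on the bench beside the unit; leave it alone. Origin: centre of its underside.
- cap: orange protective cap, 25 mm across, 34 mm tall, standing loose on the bench beside the unit; leave it alone. Origin: centre of its underside.

How it is judged:
By the outcome, as a careful person would: the job done as asked, in the order asked, and still so for the second after the job is handed in, with the robot touching nothing.
It also fails if it takes over 48 s, if anything falls off the work surface, if the arm or the gripper's body presses on something with over 40 N, if the wrist force passes 120 N, or if a joint passes its speed limit or range.

ROBOT

A 7-joint arm with a two-finger parallel gripper is mounted at the origin on the work surface; the furniture and walls round the work are solid. World frame = base frame: x ahead of the robot, y to its left, z up, the work surface at z = 0. Lengths are in m, angles in rad, forces in N, time in s.
With the tool pointing down it reaches from about 0.425 to 0.925 m from the base axis. Payload 6.8 kg.
Tool frame: the origin (TCP) lies at the very end of the fingers, on their centre line; the grasp point (between the pads) lies 19 mm behind it; z points along the fingers, y is the line along which they close (so a half turn about z gives the same grasp; the last joint's range is limited). The gripper opens to 85 mm and grips with 20 to 120 N. Pads are 22 mm wide; open, the fingers measure 114 mm over their backs; the gripper's body (76 mm by 85 mm) begins 54 mm behind the grasp point. The pads swing forward as they close: fully open they stand 13 mm farther back than shut.
Start: joints at [-1.227, 0.477, 0.022, 1.555, -0.011, 1.109, -0.083], TCP at [0.295, 0.607, 0.231] pointing down, gripper open.
Joint ranges: [-2.96, 2.96], [-0.34, 2.1], [-1.41, 1.46], [0.24, 2.44], [-1.37, 4.51], [0.17, 1.92], [-2.96, 2.96]. Speed limits (rad/s): [2.39, 2.39, 3.14, 3.14, 3.14, 3.14, 3.14].

INTERFACE

Orientations are given as a unit quaternion [w, x, y, z].
In Python, from station import bot gives the robot as it stands.
- The arm moves only by the tool jog_arm, never from a script. Its argument "motion" is a list of rows, each a list of 7 numbers: the turn, a rotation vector about the tool's x, y, z in rad, then the shift along the tool's x, y, z in mm, then the finger opening in mm, from 0 to 85.4. A call has 1 to 10 rows; each row is the pose to reach, as a shift and turn from the pose commanded when the call began, along the tool's axes at that moment; what a row does not reach only later rows make up. A row lasts 1/8 s, in which the tool goes at most 62.5 mm and 10.7 degrees, less where a joint would pass 70% of its speed; a pose out of reach is approached as far as the arm can. A call with a gripper value outside its range is refused whole. The fingers move at their own pace and stop on an object; "grip_force" is the grip in N (left out, the last holds). Time passes only in rows, so rows that repeat a pose let the fingers close. It gives the time, the measured TCP pose, the force, the opening and the grip force at its end, in the units of the state.
- bot.get_obs(): the state, without advancing time (a new reading comes with each control period).
- bot.read_camera(name): name is "scene" or "top" or "wrist"; returns a dict with "pixels" (420x560x3 uint8, red, green, blue), "camera_matrix" (3x3 intrinsics, pixels), "T" (4x4, takes a point from camera to world coordinates); the wrist camera has in their place "tool_from_camera" (4x4, takes a point from camera to tool coordinates, whose origin is the TCP and whose axes are the flange's). Camera axes: x right, y down, z forward; pixel columns grow to the right and rows downward; lengths in m; the calibration is good to about 2 mm. A picture is of the moment at which its call begins: read the wrist's pose just before it. There is no depth.
- bot.hand_in(): hands the job in; it is judged then, once.
Trained networks look in a picture, given as the dict that the camera call returned (one of the last four; its "shot" number tells which), for a name from the list of things; names that differ only in an ending like _2 or _b are one class to them, and where a whole thing is asked for, a point or a joint stands for the part that bears it (a point fixed in the world has none). Each returns a list of dicts, best first, with "score" (0 to 1); they miss things now and then, are a little off and sometimes report something else, mostly with a low value. They report only what shows in the picture. A call takes as long as a camera call.
- bot.spot_in(thing, picture): "xy" ([column, row] in pixels, amid what is visible of it).
- bot.tip_of(thing, picture): "xy" ([column, row] in pixels: a listed point, or the origin of a listed thing).
The state is a dict: "t": time; "q": joint angles; "joint_vel": joint speeds; "joint_torque": joint torques, N m; "eef_pos": TCP position; "tool_rot": TCP orientation; "contact_force": force on the tool from outside, world axes, zero at the start; "torque": the same for the moment, N m; "gripper_width": opening from 0.0 (shut) to 1.0 (fully open); "grasp_force": force on a finger pad.
Only numpy, scipy, OpenCV 4.12 (cv2) and the standard library are available. Lean on these libraries where they do the work, as an engineer would, in place of code of your own. Each camera call takes 0.05 s, during which the arm holds its last target. There are 200 camera calls.

## Working session

There is one attempt and no reset: what is moved stays moved. The work goes in short steps, Python scripts to look and compute and a tool call to move; the robot and the scene stay as the last step left them, time stands still between calls to the robot, and variables do not carry over. Pictures are saved under pics/ and viewed, at most 10 in all, crops included, and the job is handed in when it is done.

Besides the shell and the picture viewer there is one more tool, called after "Request:" by a JSON object that holds its "op" and its "data". jog_arm: Moves the arm, as the interface text tells. Its arguments: {"type":"object","properties":{"motion":{"type":"array"},"grip_force":{"type":"number"}},"required":["motion"]}

```bash
mkdir -p pics
cat > h.py <<'E'
import numpy as np, cv2
from scipy.spatial.transform import Rotation as R
from station import bot
def pose():
    o=bot.get_obs(); q=o["tool_rot"]; T=np.eye(4)
    T[:3,:3]=R.from_quat([q[1],q[2],q[3],q[0]]).as_matrix(); T[:3,3]=o["eef_pos"]; return o,T
def shot(name):
    o,T=pose(); p=bot.read_camera(name)
    p["W"]=T@p["tool_from_camera"] if name=="wrist" else np.array(p["T"]); return p
def ray(p,xy,z):
    W=np.array(p["W"]); d=W[:3,:3]@np.linalg.solve(np.array(p["camera_matrix"]),[*xy,1]); c=W[:3,3]
    return c+d*(z-c[2])/d[2]
def save(p,f): cv2.imwrite("pics/"+f,p["pixels"][...,::-1])
E
cat > a.py <<'E'
from h import *
o,T=pose(); print(o["t"],T.round(3),o["contact_force"],o["gripper_width"])
zs=dict(knob=.087,mark_green=.05,mark_yellow=.05,mark_blue=.05,pointer=.074,heatsink=0,tape=0,cap=0,trip_unit=0)
ims=[]
for c in ("top","scene"):
    p=shot(c); save(p,c+"0.png")
    for n,z in zs.items():
        r=bot.tip_of(n,p)[:2]
        for x in r: print(c,n,round(x["score"],2),np.round(x["xy"]),ray(p,x["xy"],z).round(4))
E
python3 a.py
```

```text
0.0 [[-0.9    0.437 -0.001  0.294]
 [ 0.437  0.9   -0.002  0.607]
 [-0.    -0.002 -1.     0.23 ]
 [ 0.     0.     0.     1.   ]] [ 0.18023601 -0.49455892 -0.27806638] 0.9989627778498181
top knob 0.87 [233. 229.] [ 0.5532 -0.0709  0.087 ]
top mark_green 0.46 [220. 184.] [ 0.6413 -0.0417  0.05  ]
top mark_yellow 0.58 [238. 186.] [ 0.6364 -0.0769  0.05  ]
top mark_blue 0.43 [257. 194.] [ 0.6225 -0.112   0.05  ]
top pointer 0.82 [263. 207.] [ 0.5942 -0.1248  0.074 ]
top pointer 0.57 [237. 230.] [ 0.5523 -0.0763  0.074 ]
top heatsink 0.68 [314. 257.] [ 0.5002 -0.2234  0.    ]
top tape 0.7 [158. 205.] [0.605  0.0875 0.    ]
top cap 0.43 [315. 194.] [ 0.6267 -0.2272  0.    ]
top trip_unit 0.73 [237. 232.] [ 0.5517 -0.0716  0.    ]
scene knob 0.95 [280. 231.] [ 0.5528 -0.076   0.087 ]
scene mark_green 0.58 [239. 236.] [ 0.639  -0.0472  0.05  ]
scene mark_yellow 0.54 [246. 232.] [ 0.6387 -0.066   0.05  ]
scene mark_blue 0.38 [277. 239.] [ 0.5736 -0.0916  0.05  ]
scene mark_blue 0.35 [266. 220.] [ 0.6381 -0.1245  0.05  ]
scene pointer 0.44 [198. 297.] [0.539  0.1296 0.074 ]
scene heatsink 0.67 [338. 248.] [ 0.5033 -0.2058  0.    ]
scene tape 0.47 [196. 293.] [0.6151 0.0834 0.    ]
scene cap 0.5 [301. 220.] [ 0.6299 -0.2341  0.    ]
scene trip_unit 0.63 [278. 265.] [ 0.5586 -0.0781  0.    ]
scene trip_unit 0.56 [248. 229.] [ 0.6946 -0.124   0.    ]
```

View pics/top0.png

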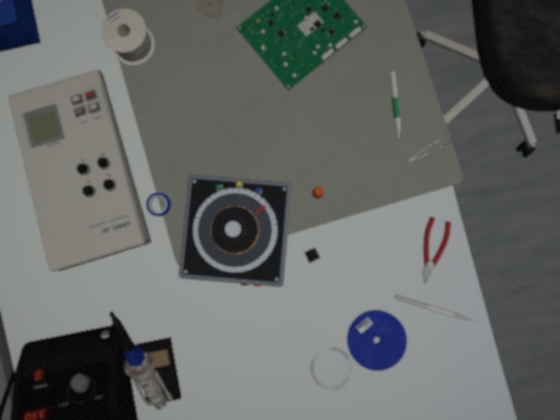

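View pics/scene0.png

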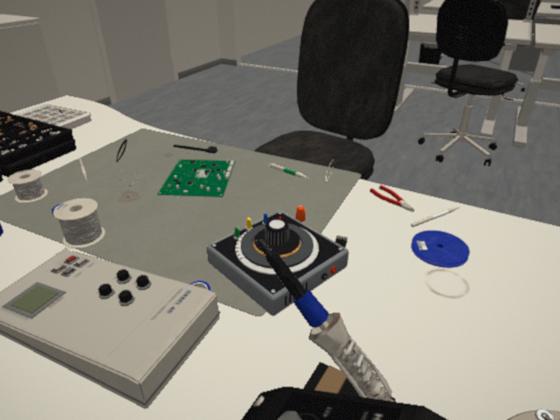

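Green is left of yellow (unit +0.45 rad) at pixel (220,186), yellow (239,184), blue (258,191), and the pointer (263,208) is at right. The knob is at about (0.553, -0.073). I'll raise the tool and travel over it.

Request:
{"op": "jog_arm", "data": {"motion": [[0,0,0,0,0,-50,70],[0,0,0.1,-20,-20,-100,70],[0,0,0.2,-62,-58,-100,70],[0,0,0.35,-104,-98,-100,70],[0,0,0.5,-146,-137,-100,70],[0,0,0.65,-188,-177,-100,70],[0,0,0.8,-230,-216,-100,70],[0,0,0.95,-272,-256,-100,70],[0,0,1.1,-314,-295,-100,70],[0,0,1.2,-356,-335,-100,70]]}}

```text
t: 2.25
eef_pos: [0.4692, 0.1487, 0.3317]
tool_rot: [-0.0, 0.736, 0.677, 0.001]
contact_force: [0.9, 0.5, 0.7]
gripper_width: 0.821
grasp_force: 0.0
```

```bash
python3 -c "
from h import *
o,T=pose();print(T.round(3),np.round(o['q'],2)); g=np.array([.553,-.073,.25]);print((T[:3,:3].T@(g-T[:3,3])*1000).round(), o['contact_force'])"
```

```text
[[ 0.085  0.996  0.001  0.469]
 [ 0.996 -0.085  0.001  0.149]
 [ 0.001  0.001 -1.     0.332]
 [ 0.     0.     0.     1.   ]] [-0.84  0.07  0.43  1.87 -0.03  1.2  -0.48]
[-214.  102.   82.] [0.92029296 0.51521953 0.68134998]
```

Request:
{"op": "jog_arm", "data": {"motion": [[0,0,0,-54,26,20,70],[0,0,0,-107,51,45,70],[0,0,0,-160,77,70,70],[0,0,0,-214,102,90,70],[0,0,0,-214,102,90,70]]}}

```text
t: 2.88
eef_pos: [0.5525, -0.0765, 0.2401]
tool_rot: [0.0, 0.738, 0.675, -0.002]
contact_force: [0.6, 0.1, -0.1]
gripper_width: 0.823
grasp_force: 0.0
```

```bash
cat > b.py <<'E'
from h import *
import sys
o,T=pose();print(o["t"],T.round(4),np.round(o['q'],2),o['contact_force'],o['torque'])
p=shot("wrist"); save(p,sys.argv[1])
for n,z in dict(knob=.087,mark_green=.05,mark_yellow=.05,mark_blue=.05,pointer=.074,ring=.055).items():
    for x in bot.tip_of(n,p)[:1]: print(n,round(x["score"],2),np.round(x["xy"]),ray(p,x["xy"],z).round(4))
E
python3 b.py w1.png
```

```text
2.875 [[ 0.0888  0.996  -0.0019  0.5525]
 [ 0.996  -0.0888 -0.0029 -0.0765]
 [-0.0031 -0.0016 -1.      0.2401]
 [ 0.      0.      0.      1.    ]] [-0.46  0.31  0.6   1.86 -0.2   1.04  0.13] [ 0.58942792  0.12400895 -0.12197527] [0.13373604 0.03254317 0.01652462]
knob 0.69 [281. 187.] [ 0.5547 -0.0697  0.087 ]
mark_green 0.7 [352. 148.] [ 0.637 -0.042  0.05 ]
mark_blue 0.48 [347. 211.] [ 0.6304 -0.1159  0.05  ]
pointer 0.95 [319. 226.] [ 0.5934 -0.1226  0.074 ]
ring 0.65 [339. 274.] [ 0.6182 -0.1995  0.055 ]
```

View pics/w1.png

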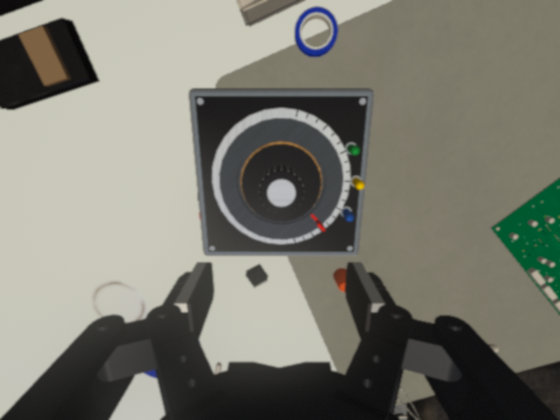

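The knob top is at (282,193), green (353,149), yellow (360,185), blue (348,215), and the red pointer (319,224). The fingers are clear at the bottom. I'll refine the axis.

Run:
```python
from h import *
o,T=pose(); p=shot("wrist"); g=cv2.cvtColor(p["pixels"],cv2.COLOR_RGB2GRAY)
def blob(m,seed):
    n,l,s,c=cv2.connectedComponentsWithStats(m.astype(np.uint8)); k=l[seed[1],seed[0]]; return c[k],s[k]
c,s=blob(g>120,(282,193)); print(c,s,ray(p,c,.104).round(4))
hsv=cv2.cvtColor(p["pixels"],cv2.COLOR_RGB2HSV)
m=(hsv[...,0]<20)&(hsv[...,0]>8)&(hsv[...,1]>110)&(hsv[...,2]>60); m[:130]=0;m[230:]=0;m[:,:230]=0;m[:,330:]=0
pts=np.argwhere(m)[:,::-1]; print(len(pts))
W=np.array([ray(p,q,.061)[:2] for q in pts]);A=np.c_[2*W,np.ones(len(W))]
x=np.linalg.lstsq(A,(W**2).sum(1),rcond=None)[0];print("liner",x[:2],np.sqrt(x[2]+x[0]**2+x[1]**2))
for n in ("knob","pointer","mark_green","trip_unit"):
    for q in bot.tip_of(n,p)[:1]+bot.spot_in(n,p)[:1]: print(n,q)
for ax in ((.5545,-.071),):
    d=np.array([*ax,.095])-T[:3,3]; print((T[:3,:3].T@d*1000).round(1))
```

```text
[280.54726368 199.70978441] [267 187  28  27 603] [ 0.5545 -0.0714  0.104 ]
288
liner [ 0.5544434  -0.07179642] 0.044630380816346855
knob {'xy': [281.6, 189.9], 'score': 0.87}
pointer {'xy': [319.5, 234.8], 'score': 0.61}
pointer {'xy': [285.7, 150.2], 'score': 0.93}
mark_green {'xy': [351.5, 156.5], 'score': 0.64}
trip_unit {'xy': [279.5, 175.5], 'score': 0.59}
trip_unit {'xy': [279.1, 173.4], 'score': 0.87}
[ -1.8   1.3 146.8]
```

Request:
{"op": "jog_arm", "data": {"motion": [[0,0,0,0,1,40,62],[0,0,0,0,1,80,62],[0,0,0,0,1,110,62],[0,0,0,0,1,125,62],[0,0,0,0,1,125,62],[0,0,0,0,1,125,62]]}}

```text
t: 4.42
eef_pos: [0.555, -0.0714, 0.1174]
tool_rot: [0.001, 0.735, 0.678, 0.001]
contact_force: [0.5, 0.2, 0.2]
gripper_width: 0.726
grasp_force: 0.0
```

```bash
cat > c.py <<'E'
from h import *
o,T=pose();print(o["t"],T.round(4),np.round(o['q'],2),o['contact_force'],o['torque'])
print((T[:3,:3].T@(np.array([.5545,-.0715,.079])-T[:3,3])*1000).round(1))
E
python3 c.py
```

```text
4.425 [[ 8.110e-02  9.967e-01  1.900e-03  5.550e-01]
 [ 9.967e-01 -8.110e-02 -0.000e+00 -7.140e-02]
 [ 1.000e-04  1.900e-03 -1.000e+00  1.174e-01]
 [ 0.000e+00  0.000e+00  0.000e+00  1.000e+00]] [-0.39  0.47  0.52  1.96 -0.32  0.79  0.24] [0.49903724 0.16089058 0.17953917] [0.00471054 0.00338166 0.03161003]
[-0.1 -0.5 38.4]
```

Request:
{"op": "jog_arm", "data": {"motion": [[0,0,0,0,0,20,62],[0,0,0,0,0,38,62],[0,0,0,0,0,39,62],[0,0,0,0,0,39,52],[0,0,0,0,0,39,44],[0,0,0,0,0,39,36],[0,0,0,0,0,39,36],[0,0,0,0,0,39,36]], "grip_force": 35}}

```text
t: 5.42
eef_pos: [0.5548, -0.0713, 0.0777]
tool_rot: [0.001, 0.735, 0.678, 0.001]
contact_force: [2.2, -1.7, 0.9]
gripper_width: 0.502
grasp_force: 35.3
```

```bash
python3 c.py
```

```text
5.425 [[ 8.100e-02  9.967e-01  1.700e-03  5.548e-01]
 [ 9.967e-01 -8.100e-02 -2.000e-04 -7.130e-02]
 [-1.000e-04  1.700e-03 -1.000e+00  7.770e-02]
 [ 0.000e+00  0.000e+00  0.000e+00  1.000e+00]] [-0.35  0.53  0.48  1.99 -0.37  0.71  0.27] [ 2.214377   -1.74282168  0.8571203 ] [-0.17286837 -0.51905311 -0.00814344]
[-0.2 -0.3 -1.3]
```

Request:
{"op": "jog_arm", "data": {"motion": [[0,0,0,0,0,0.5,36],[0,0,0,0,0,1,36],[0,0,0,0,0,1,36]]}}

```text
t: 5.8
eef_pos: [0.5548, -0.0713, 0.0765]
tool_rot: [0.001, 0.735, 0.678, 0.0]
contact_force: [4.0, -1.3, 2.2]
gripper_width: 0.503
grasp_force: 35.4
```

Request:
{"op": "jog_arm", "data": {"motion": [[0,0,0,0,0,0.5,36],[0,0,0,0,0,0.7,36],[0,0,0,0,0,0.7,36]]}}

```text
t: 6.18
eef_pos: [0.5548, -0.0713, 0.0762]
tool_rot: [0.001, 0.735, 0.678, 0.001]
contact_force: [3.3, -1.4, 5.0]
gripper_width: 0.508
grasp_force: 35.8
```

Request:
{"op": "jog_arm", "data": {"motion": [[0,0,0,0,0,0.2,36],[0,0,0,0,0,0.4,36],[0,0,0,0,0,0.4,36]]}}

```text
t: 6.55
eef_pos: [0.5548, -0.0713, 0.076]
tool_rot: [0.0, 0.735, 0.678, 0.001]
contact_force: [3.0, -0.5, 9.3]
gripper_width: 0.504
grasp_force: 36.1
```

Request:
{"op": "jog_arm", "data": {"motion": [[0,0,0,0,0,0.2,36],[0,0,0,0,0,0.3,36],[0,0,0,0,0,0.3,36]]}}

```text
t: 6.92
eef_pos: [0.5548, -0.0713, 0.076]
tool_rot: [0.0, 0.735, 0.678, 0.001]
contact_force: [1.9, 0.1, 11.5]
gripper_width: 0.499
grasp_force: 36.3
```

Request:
{"op": "jog_arm", "data": {"motion": [[0,0,-0.05,0,0,0,36],[0,0,-0.1,0,0,0,36],[0,0,-0.15,0,0,0,36],[0,0,-0.2,0,0,0,36]]}}

```text
t: 7.42
eef_pos: [0.555, -0.0713, 0.076]
tool_rot: [0.001, 0.663, 0.748, 0.001]
contact_force: [3.2, -0.6, 9.9]
gripper_width: 0.501
grasp_force: 36.5
```

```bash
python3 c.py; python3 b.py w2.png | tail -6
```

```text
7.425 [[-1.197e-01  9.928e-01  2.100e-03  5.550e-01]
 [ 9.928e-01  1.197e-01  4.000e-04 -7.130e-02]
 [ 1.000e-04  2.100e-03 -1.000e+00  7.600e-02]
 [ 0.000e+00  0.000e+00  0.000e+00  1.000e+00]] [-0.31  0.52  0.43  1.98 -0.33  0.7   0.44] [ 3.23709508 -0.6127118   9.91959867] [-0.10149776 -0.51075719 -0.12377677]
[-0.2 -0.6 -3. ]
 [ 9.928e-01  1.197e-01  4.000e-04 -7.130e-02]
 [ 1.000e-04  2.100e-03 -1.000e+00  7.600e-02]
 [ 0.000e+00  0.000e+00  0.000e+00  1.000e+00]] [-0.31  0.52  0.43  1.98 -0.33  0.7   0.44] [ 3.23709508 -0.6127118   9.91959867] [-0.10149776 -0.51075719 -0.12377677]
knob 0.91 [281. 278.] [ 0.5556 -0.0718  0.087 ]
mark_green 0.74 [416. 217.] [ 0.6366 -0.0412  0.05  ]
mark_yellow 0.58 [407. 274.] [ 0.6415 -0.0814  0.05  ]
```

View pics/w2.png

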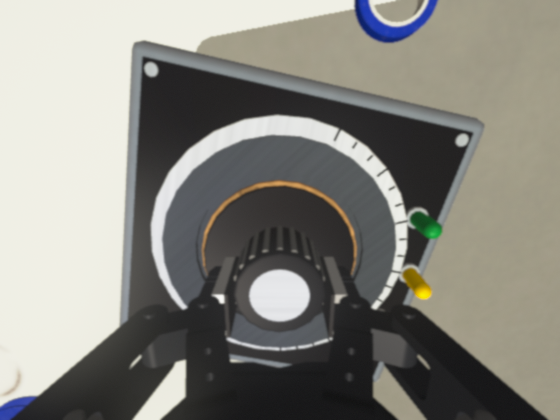

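Moment about z is -0.124 N m, so the ring is following. The pointer is hidden by the right finger; green is at (425,225) and yellow at (418,285). I'll continue.

Request:
{"op": "jog_arm", "data": {"motion": [[0,0,-0.07,0,0,0.1,36],[0,0,-0.14,0,0,0.1,36],[0,0,-0.21,0,0,0.1,36],[0,0,-0.28,0,0,0.1,36],[0,0,-0.35,0,0,0.1,36]]}}

```text
t: 8.4
eef_pos: [0.5554, -0.0712, 0.076]
tool_rot: [0.001, 0.523, 0.853, 0.001]
contact_force: [3.0, -0.5, 10.4]
gripper_width: 0.505
grasp_force: 36.4
```

Request:
{"op": "jog_arm", "data": {"motion": [[0,0,-0.07,0,0,0,36],[0,0,-0.14,0,0,0,36],[0,0,-0.21,0,0,0,36],[0,0,-0.28,0,0,0,36],[0,0,-0.35,0,0,0,36]]}}

```text
t: 9.02
eef_pos: [0.5557, -0.071, 0.076]
tool_rot: [0.001, 0.366, 0.931, 0.001]
contact_force: [3.0, -0.7, 8.2]
gripper_width: 0.503
grasp_force: 36.3
```

```bash
python3 c.py; python3 b.py w3.png | tail -6; python3 -c "
from h import *
p=shot('top');save(p,'top3.png')
for n in ('pointer','mark_green'): print(bot.tip_of(n,p)[:2])"
```

```text
9.025 [[-7.319e-01  6.814e-01  3.300e-03  5.557e-01]
 [ 6.814e-01  7.319e-01  4.000e-04 -7.100e-02]
 [-2.100e-03  2.500e-03 -1.000e+00  7.600e-02]
 [ 0.000e+00  0.000e+00  0.000e+00  1.000e+00]] [-0.17  0.5   0.24  1.97 -0.18  0.69  1.  ] [ 2.98763477 -0.69852178  8.1588186 ] [ 0.10545062 -0.79353985 -0.12893332]
[ 0.5 -1.2 -3. ]
 [ 6.814e-01  7.319e-01  4.000e-04 -7.100e-02]
 [-2.100e-03  2.500e-03 -1.000e+00  7.600e-02]
 [ 0.000e+00  0.000e+00  0.000e+00  1.000e+00]] [-0.17  0.5   0.24  1.97 -0.18  0.69  1.  ] [ 2.98763477 -0.69852178  8.1588186 ] [ 0.10545062 -0.79353985 -0.12893332]
knob 0.83 [279. 277.] [ 0.5542 -0.0711  0.087 ]
mark_green 0.71 [394. 297.] [ 0.6361 -0.0403  0.05  ]
mark_blue 0.76 [304. 353.] [ 0.6303 -0.1165  0.05  ]
[{'xy': [317.0, 192.8], 'score': 0.53}]
[]
```

View pics/w3.png

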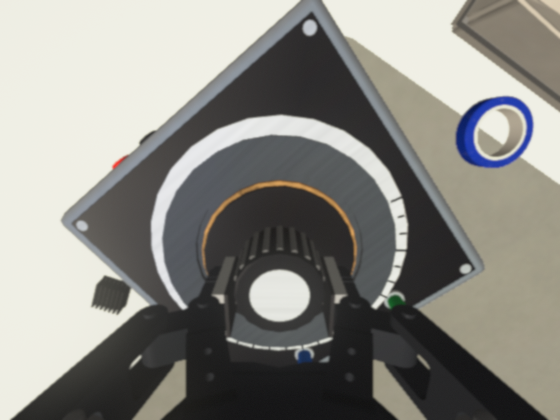

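Request:
{"op": "jog_arm", "data": {"motion": [[0,0,0,0,0,0.2,36],[0,0,0,0,0,0.4,36],[0,0,0,0,0,0.4,36]]}}

```text
t: 9.9
eef_pos: [0.5557, -0.071, 0.0759]
tool_rot: [0.001, 0.367, 0.93, 0.001]
contact_force: [3.2, 0.6, 12.9]
gripper_width: 0.502
grasp_force: 36.4
```

Request:
{"op": "jog_arm", "data": {"motion": [[0,0,-0.06,0,0,0.1,36],[0,0,-0.12,0,0,0.1,36],[0,0,-0.18,0,0,0.1,36],[0,0,-0.24,0,0,0.2,36],[0,0,-0.24,0,0,0.2,36]]}}

```text
t: 10.52
eef_pos: [0.5559, -0.0708, 0.0759]
tool_rot: [0.002, 0.253, 0.968, 0.001]
contact_force: [3.5, 0.5, 13.0]
gripper_width: 0.506
grasp_force: 36.6
```

```bash
python3 c.py; python3 -c "
from h import *
p=shot('scene')
cv2.imwrite('pics/s4.png',cv2.resize(p['pixels'][180:330,180:380,::-1],None,fx=4,fy=4,interpolation=2))
for n in ('pointer','mark_green'): print(bot.tip_of(n,p)[:2])"
```

```text
10.525 [[-8.724e-01  4.888e-01  3.700e-03  5.559e-01]
 [ 4.889e-01  8.724e-01  7.000e-04 -7.080e-02]
 [-2.900e-03  2.400e-03 -1.000e+00  7.590e-02]
 [ 0.000e+00  0.000e+00  0.000e+00  1.000e+00]] [-0.12  0.49  0.18  1.97 -0.13  0.69  1.2 ] [ 3.49047394  0.45852015 13.04367626] [ 0.11510293 -0.59120897 -0.00368186]
[ 0.9 -1.3 -3.1]
[{'xy': [245.1, 228.0], 'score': 0.78}, {'xy': [302.3, 219.0], 'score': 0.61}]
[{'xy': [236.1, 236.7], 'score': 0.44}]
```

View pics/s4.png

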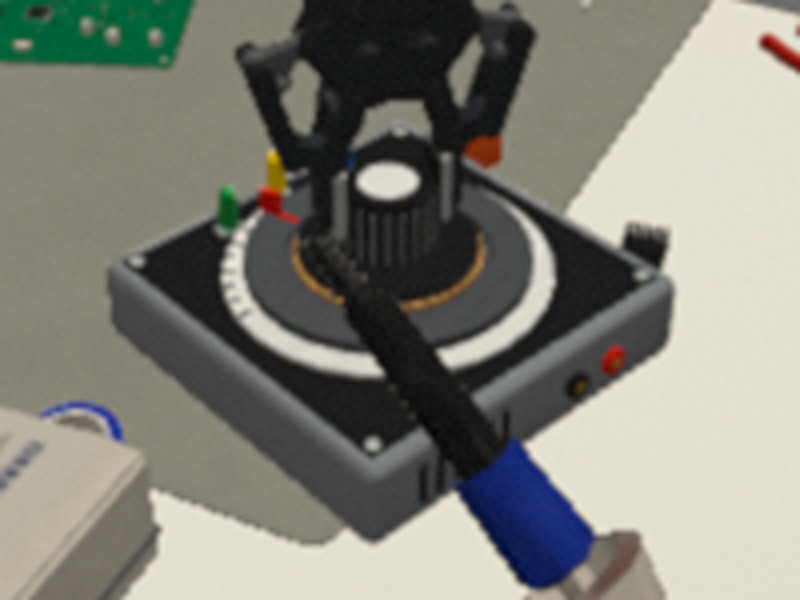

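Through the scene camera, the red pointer (crop (268,195)) is between yellow (275,170) and green (228,205), approaching green. I'll compute its angle.

```bash
cat > d.py <<'E'
from h import *
p=shot('scene'); h=cv2.cvtColor(p['pixels'],cv2.COLOR_RGB2HSV).astype(int)
def comp(lo,hi,smin=130):
    H=h[...,0]; m=((H>=lo)&(H<=hi) if lo<hi else (H>=lo)|(H<=hi))&(h[...,1]>smin)&(h[...,2]>50)
    m[:200]=0;m[245:]=0;m[:,:225]=0;m[:,262:]=0
    return np.argwhere(m)[:,::-1]
ax=np.array([.5545,-.0715])
def rep(n,uv,z):
    w=ray(p,uv,z)[:2]-ax; print(n,np.round(uv,1),w.round(4),np.hypot(*w).round(4),"ang",np.arctan2(w[1],w[0]).round(3))
r=comp(172,6); g=comp(45,80); y=comp(20,32)
for n,a in (("r",r),("g",g),("y",y)): print(n,len(a),a.min(0),a.max(0))
rep("g mid",g.mean(0),.063); rep("y mid",y.mean(0),.063)
fin=r[r[:,1]<r[:,1].min()+5]; rep("r fin", fin.mean(0), .070)
print(p["pixels"][224:238,240:256,0]-p["pixels"][224:238,240:256,1].astype(int))
E
python3 d.py
```

```text
r 39 [244 227] [254 235]
g 36 [235 227] [239 236]
y 37 [247 218] [251 227]
g mid [236.6 231.9] [0.0831 0.03  ] 0.0883 ang 0.347
y mid [248.7 222.4] [ 0.0898 -0.0096] 0.0904 ang -0.107
r fin [246.5 229.4] [0.0673 0.0175] 0.0696 ang 0.254
[[  3   2   3   2   2   1  13  26  31  27  24  15   0   0  -3  -1]
 [  3   2   3   2   3   5  16  26  25  26  26  23   3  -3   4   0]
 [  3   4   2   3  29  63  66  46  38  29  27  22   2   0  -2  -1]
 [  2   3   2   2  43 102 118 115 109  73  33  13   2  -1  -2   0]
 [  3   0  -1  -1  34 101 125 144 146 105  39   5  -1  -5   0  -1]
 [  1   0  -1  -3  39 104 106 111 118 105  42  -1  -2  -4  -3  -3]
 [ -1  -2  -1   2  46  99 107 110 108 107  50   0  -4  -2  -1  -2]
 [  0   0   1   7  40  75 105 109 109 105  52   0  -4  -3  -3   0]
 [ -2   5  -2   4  22  42  81  98 109 106  68  25   3  -1  -3  -1]
 [ -5   4   1   3   8  17  33  47  66  94 116 111  65  27   6  -2]
 [  0   2   2   2   3   0  -2   5  21  43  86 118 111  99  66  13]
 [  1   3   4   2  -1  -3  -3  -4  -3  -1  11  36  65  84  68  15]
 [  1   2   2   1  -1  -2  -2  -3  -4  -5  -3  -2   3   6   6   0]
 [  3   3   1   0   1  -2  -2  -2  -1  -1  -3  -1  -3  -3  -1  -2]]
```

Request:
{"op": "jog_arm", "data": {"motion": [[0,0,-0.03,0,0,0,36],[0,0,-0.06,0,0,0,36],[0,0,-0.09,0,0,0,36],[0,0,-0.11,0,0,0,36],[0,0,-0.11,0,0,0,36]]}}

```text
t: 11.35
eef_pos: [0.556, -0.0706, 0.0759]
tool_rot: [0.002, 0.199, 0.98, 0.001]
contact_force: [2.6, 0.1, 13.2]
gripper_width: 0.503
grasp_force: 36.6
```

```bash
python3 c.py; python3 d.py | head -6
```

```text
11.35 [[-9.206e-01  3.906e-01  3.800e-03  5.560e-01]
 [ 3.906e-01  9.206e-01  7.000e-04 -7.060e-02]
 [-3.200e-03  2.100e-03 -1.000e+00  7.590e-02]
 [ 0.000e+00  0.000e+00  0.000e+00  1.000e+00]] [-0.1   0.49  0.15  1.97 -0.11  0.69  1.29] [ 2.6424212   0.11263862 13.17997845] [ 0.15993864 -0.56516492 -0.08404686]
[ 1.  -1.4 -3.1]
r 44 [242 229] [252 236]
g 36 [235 227] [239 236]
y 45 [247 218] [251 227]
g mid [236.6 231.9] [0.0831 0.03  ] 0.0883 ang 0.347
y mid [248.8 222.7] [ 0.0888 -0.0089] 0.0893 ang -0.1
r fin [245.1 231.1] [0.0652 0.0234] 0.0692 ang 0.345
```

Request:
{"op": "jog_arm", "data": {"motion": [[0,0,0,0,0,-1,36],[0,0,0,0,0,-2,36],[0,0,0,0,0,-2,36],[0,0,0,0,0,-2,50],[0,0,0,0,0,-2,60],[0,0,0,0,0,-2,60],[0,0,0,0,0,-35,60],[0,0,0,0,0,-80,60],[0,0,0,0,0,-120,60],[0,0,0,0,0,-150,60]]}}

```text
t: 12.65
eef_pos: [0.5539, -0.0712, 0.2258]
tool_rot: [0.0, 0.2, 0.98, 0.0]
contact_force: [-1.1, 0.6, -1.3]
gripper_width: 0.705
grasp_force: 0.0
```

Request:
{"op": "jog_arm", "data": {"motion": [[0,0,0,0,0,0,60],[0,0,0,0,0,0,60],[0,0,0,0,0,0,60],[0,0,0,0,0,0,60]]}}

```text
t: 13.15
eef_pos: [0.5535, -0.0711, 0.2232]
tool_rot: [-0.001, 0.2, 0.98, -0.0]
contact_force: [-0.1, -0.5, 0.9]
gripper_width: 0.702
grasp_force: 0.0
```

```bash
python3 b.py w5.png; python3 c.py|tail -1
cat > e.py <<'E'
from h import *
p=shot("wrist"); h=cv2.cvtColor(p['pixels'],cv2.COLOR_RGB2HSV).astype(int); H,S,V=h[...,0],h[...,1],h[...,2]
m=((H>170)|(H<6))&(S>130)&(V>50); g=(H>=45)&(H<=80)&(S>110)&(V>50)
for n,k,z in (("r",m,.071),("g",g,.063)):
    c,l,s,cc=cv2.connectedComponentsWithStats(k.astype(np.uint8))
    for i in range(1,c):
        if s[i,4]>20:
            w=ray(p,cc[i],z)[:2]-[.5545,-.0715]
            if np.hypot(*w)<.12: print(n,s[i],w.round(4),np.hypot(*w).round(4),np.arctan2(w[1],w[0]).round(4))
E
python3 e.py
```

```text
13.15 [[-9.203e-01  3.911e-01 -1.900e-03  5.535e-01]
 [ 3.911e-01  9.203e-01 -1.000e-04 -7.110e-02]
 [ 1.700e-03 -8.000e-04 -1.000e+00  2.232e-01]
 [ 0.000e+00  0.000e+00  0.000e+00  1.000e+00]] [-0.14  0.29  0.19  1.86 -0.06  1.    1.25] [-0.12755678 -0.49020864  0.92060247] [-0.04649449  0.00948769  0.01334434]
knob 0.57 [283. 199.] [ 0.5547 -0.0685  0.087 ]
mark_green 0.44 [333. 243.] [ 0.6382 -0.0392  0.05  ]
mark_yellow 0.58 [301. 259.] [ 0.6422 -0.0814  0.05  ]
mark_blue 0.59 [273. 259.] [ 0.6298 -0.1128  0.05  ]
pointer 0.91 [321. 242.] [ 0.6201 -0.0502  0.074 ]
[-6.000e-01 -1.000e-01  1.451e+02]
r [203 111  10   5  29] [-0.1028 -0.0321] 0.1077 -2.8393
r [311 225  15  20  85] [0.0575 0.0212] 0.0612 0.3533
g [329 241   9  12  81] [0.0827 0.0305] 0.0881 0.3536
```

View pics/w5.png

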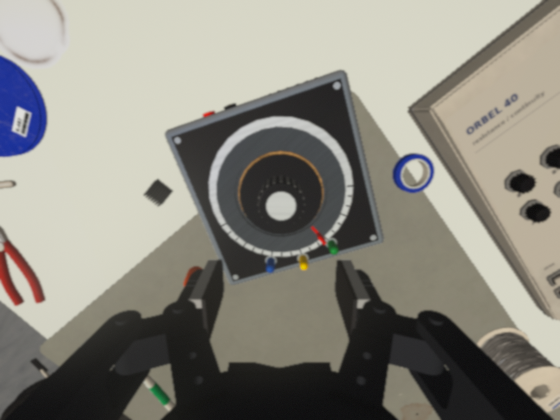

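The pointer (318,237) is close to green (333,247). I'll zoom in to check the fine alignment.

Run:
```python
from h import *
p=shot("wrist"); im=p["pixels"][...,::-1].copy()
x0,y0,f=270,195,8
c=cv2.resize(im[y0:y0+70,x0:x0+90],None,fx=f,fy=f,interpolation=cv2.INTER_CUBIC)
Wi=np.linalg.inv(p["W"]); K=np.array(p["camera_matrix"])
def px(r,a,z):
    P=Wi@[.5545+r*np.cos(a),-.0715+r*np.sin(a),z,1]; q=K@P[:3]; return q[:2]/q[2]
def d(q): return tuple(int(v) for v in ((q-[x0,y0]+.5)*f))
a=.359
for z,col in ((.061,(255,255,0)),(.074,(255,0,255))): cv2.line(c,d(px(.03 if z<.07 else .06,a,z)),d(px(.07 if z<.07 else .074,a,z)),col,1)
for z in (.05,.076): 
    cv2.polylines(c,[np.array([d(px(.086,a,z)+0*1) ]),],True,(255,255,255),4)
    pts=[]
    for t in np.linspace(0,6.28,24):
        P=Wi@[.5545+.086*np.cos(a)+.005*np.cos(t),-.0715+.086*np.sin(a)+.005*np.sin(t),z,1]; q=K@P[:3]; pts.append(d(q[:2]/q[2]))
    cv2.polylines(c,[np.array(pts)],True,(255,255,255),1)
cv2.imwrite("pics/z6.png",c)
```

```text
(no output)
```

View pics/z6.png

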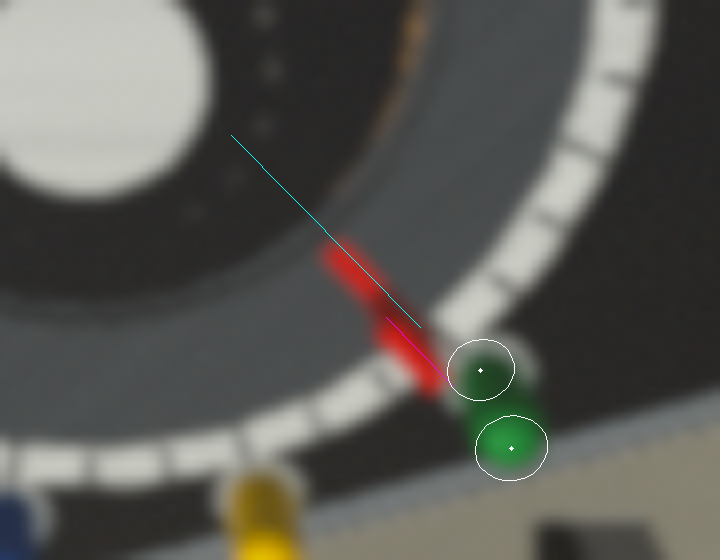

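Green matches the overlay. The red fin sits roughly 1 mm clockwise of the line to green's centre, so I'll quantify that.

```bash
cat > f.py <<'E'
from h import *
from scipy.optimize import least_squares
p=shot("wrist"); im=p["pixels"].astype(float); Wi=np.linalg.inv(p["W"]); K=np.array(p["camera_matrix"])
def px(P):
    q=K@(Wi@np.vstack([P.T,np.ones(len(P))]))[:3]; return (q[:2]/q[2]).T
def box(a,r0,r1,w,z0,z1,ax):
    c=np.array([[r,s*w/2,z] for r in(r0,r1) for s in(-1,1) for z in(z0,z1)]); ca,sa=np.cos(a),np.sin(a)
    return px(np.c_[ax[0]+ca*c[:,0]-sa*c[:,1],ax[1]+sa*c[:,0]+ca*c[:,1],c[:,2]])
R_=np.clip(im[...,0]-im[...,1:].max(2),0,None); R_/=R_[215:260,300:340].max()
G_=np.clip(im[...,1]-im[...,[0,2]].max(2),0,None); G_[:,:300]=0
def mask(poly,s=16,x0=290,y0=200,n=70):
    m=np.zeros((n*s,n*s),np.uint8)
    for q in poly: cv2.fillConvexPoly(m,cv2.convexHull(np.round((q-[x0,y0]+.5)*s).astype(np.int32)),255)
    return cv2.GaussianBlur(cv2.resize(m,(n,n),interpolation=cv2.INTER_AREA).astype(float)/255,(0,0),.8)
def ncc(A,B): return np.corrcoef(A.ravel(),B.ravel())[0,1]
for ax in ((.5545,-.0715),(.5545,-.0705),(.5545,-.0725),(.5552,-.0715)):
    As=np.arange(.25,.45,.005)
    r=[ncc(mask([box(a,.061,.073,.004,.061,.074,ax)]),np.where(np.add.outer(np.arange(70)+0,0*np.arange(70))>-1,R_[200:270,290:360],0)) for a in As]
    t=np.linspace(0,6.3,20)
    def post(a): return px(np.array([[ax[0]+.086*np.cos(a)+.005*np.cos(u),ax[1]+.086*np.sin(a)+.005*np.sin(u),z] for u in t for z in(.05,.076)]))
    g=[ncc(mask([post(a)]),G_[200:270,290:360]) for a in As]
    r2=[ncc(mask([box(a,.061,.073,.004,.061,.074,ax),box(a,.046,.061,.003,.061,.0615,ax)]),R_[200:270,290:360]) for a in As]
    print(ax,"fin",As[np.argmax(r)].round(3),max(r).round(2),"fin+line",As[np.argmax(r2)].round(3),max(r2).round(2),"green",As[np.argmax(g)].round(3),max(g).round(2))
E
python3 f.py
```

```text
(0.5545, -0.0715) fin 0.335 0.75 fin+line 0.335 0.87 green 0.36 0.89
(0.5545, -0.0705) fin 0.32 0.75 fin+line 0.32 0.88 green 0.35 0.89
(0.5545, -0.0725) fin 0.35 0.75 fin+line 0.35 0.86 green 0.37 0.89
(0.5552, -0.0715) fin 0.335 0.75 fin+line 0.34 0.87 green 0.36 0.89
```

Request:
{"op": "jog_arm", "data": {"motion": [[0,0,0,-0.5,0,40,62],[0,0,0,-0.5,0,80,62],[0,0,0,-0.5,0,120,62],[0,0,0,-0.5,0,138,62],[0,0,0,-0.5,0,142,62],[0,0,0,-0.5,0,142,62],[0,0,0,-0.5,0,142,62]]}}

```text
t: 14.52
eef_pos: [0.5556, -0.0714, 0.0836]
tool_rot: [0.001, 0.2, 0.98, 0.0]
contact_force: [0.4, 0.1, 0.1]
gripper_width: 0.728
grasp_force: 0.0
```

```bash
python3 c.py
```

```text
14.525 [[-0.9203  0.3912  0.0025  0.5556]
 [ 0.3912  0.9203  0.     -0.0714]
 [-0.0023  0.001  -1.      0.0836]
 [ 0.      0.      0.      1.    ]] [-0.11  0.48  0.16  1.96 -0.11  0.7   1.29] [0.35980331 0.0814163  0.08322574] [-0.01296552 -0.01765008  0.00314424]
[ 1.  -0.5  4.6]
```

Request:
{"op": "jog_arm", "data": {"motion": [[0,0,0,0.5,-0.5,3,62],[0,0,0,1,-0.5,6,62],[0,0,0,1,-0.5,6,50],[0,0,0,1,-0.5,6,42],[0,0,0,1,-0.5,6,36],[0,0,0,1,-0.5,6,36],[0,0,0,1,-0.5,6,36]], "grip_force": 35}}

```text
t: 15.4
eef_pos: [0.554, -0.0701, 0.0765]
tool_rot: [0.0, 0.199, 0.98, 0.001]
contact_force: [1.2, 4.9, 1.7]
gripper_width: 0.503
grasp_force: 35.5
```

Request:
{"op": "jog_arm", "data": {"motion": [[0,0,0,0,0,0.5,36],[0,0,0,0,0,1,36],[0,0,0,0,0,1.2,36],[0,0,0,0,0,1.2,36]]}}

```text
t: 15.9
eef_pos: [0.554, -0.07, 0.0753]
tool_rot: [0.0, 0.199, 0.98, 0.001]
contact_force: [0.7, 6.2, 3.0]
gripper_width: 0.506
grasp_force: 35.5
```

Request:
{"op": "jog_arm", "data": {"motion": [[0,0,0,0,0,0.2,36],[0,0,0,0,0,0.4,36],[0,0,0,0,0,0.4,36]]}}

```text
t: 16.27
eef_pos: [0.554, -0.07, 0.0751]
tool_rot: [0.0, 0.199, 0.98, 0.001]
contact_force: [0.4, 5.2, 3.8]
gripper_width: 0.502
grasp_force: 35.6
```

Request:
{"op": "jog_arm", "data": {"motion": [[0,0,0,0,0,0.2,36],[0,0,0,0,0,0.5,36],[0,0,0,0,0,0.5,36]]}}

```text
t: 16.65
eef_pos: [0.554, -0.07, 0.0749]
tool_rot: [0.0, 0.199, 0.98, 0.001]
contact_force: [-0.5, 5.6, 7.2]
gripper_width: 0.5
grasp_force: 35.9
```

Request:
{"op": "jog_arm", "data": {"motion": [[0,0,0,0,0,0.2,36],[0,0,0,0,0,0.4,36],[0,0,0,0,0,0.4,36]]}}

```text
t: 17.02
eef_pos: [0.5541, -0.0701, 0.0748]
tool_rot: [0.0, 0.199, 0.98, 0.001]
contact_force: [-0.8, 6.0, 9.8]
gripper_width: 0.505
grasp_force: 36.2
```

Request:
{"op": "jog_arm", "data": {"motion": [[0,0,0,0,0,0.2,36],[0,0,0,0,0,0.3,36],[0,0,0,0,0,0.3,36]]}}

```text
t: 17.4
eef_pos: [0.5541, -0.0701, 0.0747]
tool_rot: [0.0, 0.199, 0.98, 0.001]
contact_force: [-2.0, 6.0, 12.6]
gripper_width: 0.505
grasp_force: 36.4
```

```bash
python3 c.py; python3 d.py | sed -n 4,6p
```

```text
17.4 [[-9.208e-01  3.901e-01  1.100e-03  5.541e-01]
 [ 3.901e-01  9.208e-01  1.500e-03 -7.010e-02]
 [-4.000e-04  1.900e-03 -1.000e+00  7.470e-02]
 [ 0.000e+00  0.000e+00  0.000e+00  1.000e+00]] [-0.1   0.49  0.15  1.97 -0.12  0.69  1.29] [-2.00737471  6.0146426  12.56736148] [0.99745367 0.62828348 0.02400681]
[-1.  -1.2 -4.3]
g mid [236.6 231.9] [0.0831 0.03  ] 0.0883 ang 0.347
y mid [248.8 222.8] [ 0.0886 -0.0087] 0.0891 ang -0.098
r fin [245.1 231.1] [0.0652 0.0234] 0.0692 ang 0.345
```

Request:
{"op": "jog_arm", "data": {"motion": [[0,0,-0.015,0,0,0,36],[0,0,-0.03,0,0,0,36],[0,0,-0.03,0,0,0,36],[0,0,-0.03,0,0,0,36]]}}

```text
t: 17.95
eef_pos: [0.554, -0.0701, 0.0747]
tool_rot: [0.0, 0.184, 0.983, 0.001]
contact_force: [-2.8, 6.3, 11.7]
gripper_width: 0.502
grasp_force: 36.4
```

```bash
python3 c.py; python3 d.py | sed -n 4,6p
```

```text
17.95 [[-9.320e-01  3.625e-01  1.100e-03  5.540e-01]
 [ 3.625e-01  9.320e-01  1.600e-03 -7.010e-02]
 [-4.000e-04  1.900e-03 -1.000e+00  7.470e-02]
 [ 0.000e+00  0.000e+00  0.000e+00  1.000e+00]] [-0.1   0.49  0.14  1.97 -0.11  0.69  1.31] [-2.8179923   6.3342862  11.72193104] [ 1.02533413  0.60609054 -0.07697234]
[-1.  -1.1 -4.3]
g mid [236.6 231.9] [0.0831 0.03  ] 0.0883 ang 0.347
y mid [248.8 223. ] [ 0.088  -0.0082] 0.0883 ang -0.092
r fin [244.5 231.1] [0.066  0.0242] 0.0703 ang 0.352
```

Request:
{"op": "jog_arm", "data": {"motion": [[0,0,0,0,0,-1.5,36],[0,0,0,0,0,-3.5,36],[0,0,0,0,0,-3.5,36],[0,0,0,0,0,-3.5,50],[0,0,0,0,0,-3.5,60],[0,0,0,0,0,-3.5,60],[0,0,0,0,0,-35,60],[0,0,0,0,0,-80,60],[0,0,0,0,0,-120,60],[0,0,0,0,0,-130,60]]}}

```text
t: 19.25
eef_pos: [0.5548, -0.0719, 0.2062]
tool_rot: [0.002, 0.185, 0.983, 0.0]
contact_force: [-0.4, 0.9, -0.4]
gripper_width: 0.709
grasp_force: 0.0
```

Request:
{"op": "jog_arm", "data": {"motion": [[0,0,0,0,0,0,60],[0,0,0,0,0,0,60],[0,0,0,0,0,0,60],[0,0,0,0,0,0,60],[0,0,0,0,0,0,60]]}}

```text
t: 19.88
eef_pos: [0.5533, -0.0714, 0.2031]
tool_rot: [-0.0, 0.185, 0.983, -0.0]
contact_force: [-0.1, 0.7, 0.3]
gripper_width: 0.703
grasp_force: 0.0
```

```bash
python3 c.py; python3 f.py; python3 b.py w7.png|tail -6
```

```text
19.875 [[-9.317e-01  3.633e-01 -6.000e-04  5.533e-01]
 [ 3.633e-01  9.317e-01 -0.000e+00 -7.140e-02]
 [ 5.000e-04 -2.000e-04 -1.000e+00  2.031e-01]
 [ 0.000e+00  0.000e+00  0.000e+00  1.000e+00]] [-0.13  0.32  0.18  1.88 -0.07  0.95  1.28] [-0.10978356  0.737199    0.28176085] [-0.00968512 -0.03162914 -0.06389244]
[ -1.2   0.4 124.1]
(0.5545, -0.0715) fin 0.36 0.77 fin+line 0.36 0.9 green 0.36 0.84
(0.5545, -0.0705) fin 0.345 0.77 fin+line 0.345 0.9 green 0.345 0.84
(0.5545, -0.0725) fin 0.375 0.77 fin+line 0.375 0.89 green 0.37 0.84
(0.5552, -0.0715) fin 0.36 0.76 fin+line 0.365 0.9 green 0.36 0.84
 [ 0.000e+00  0.000e+00  0.000e+00  1.000e+00]] [-0.13  0.32  0.18  1.88 -0.07  0.95  1.28] [ 0.89568711 -0.03746408  0.29202725] [-0.02729522 -0.05289951 -0.02639346]
knob 0.9 [284. 207.] [ 0.5558 -0.0688  0.087 ]
mark_green 0.5 [331. 250.] [ 0.6343 -0.0419  0.05  ]
mark_yellow 0.58 [300. 267.] [ 0.6425 -0.081   0.05  ]
mark_blue 0.61 [270. 267.] [ 0.6293 -0.1136  0.05  ]
pointer 0.69 [324. 249.] [ 0.618  -0.0483  0.074 ]
```

View pics/w7.png

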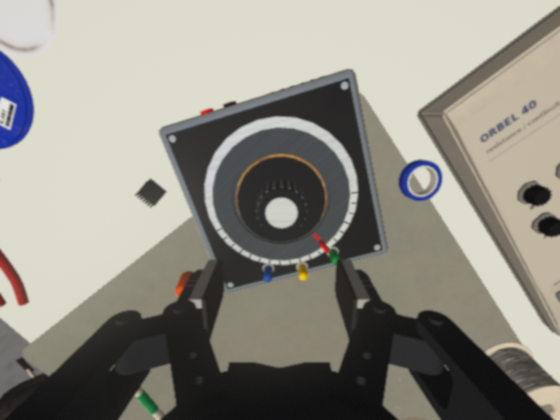

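The red pointer (321,244) now lines up with green (334,255), both at 0.36 rad. The knob is up and free, and the surrounding objects haven't moved.

```bash
python3 -c "
from station import bot
print(bot.hand_in())"
```

```text
the job is handed in; nothing more can be done
None
```

The job is handed in: the red pointer stands in line with the middle of the green post (both measured at 0.36 rad), set in two presses, the second to close a 0.025 rad shortfall, with the press force read at 13.2 N or less and the knob left free.

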